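# Lock the tall height stop with its jam nut

## Task

The taller of the two bench height stops has been set but its jam nut is still slack. Run that hexagonal nut down, clockwise seen from above, until it is tight against the boss of the stop (its black witness line then meets the line on the stop), and let go. Leave the nut of the shorter stop locked as it is.

Things in the scene. Friction and masses are not known exactly. Their poses are not given: they have to be found in the camera images.
- tall_nut_centre (a point): centre of the taller stop's hexagonal plain steel jam nut: 38 mm across flats, 44 across corners, 18 high. x is square to one pair of flats, z up. The stop is fixed: grey column 56 mm in diameter, 56 high; on it a metal boss 32 mm in diameter, 26 high; then a 14 mm stud with a rubber pad 18 mm wide, its top 125 mm above the bench. Tight, the nut sits on the boss and this point is 91 mm up
- tall_nut (a joint): how far the taller stop's nut is backed off, rad: 0 = tight on the boss (hard end), growing counter-clockwise from above. It starts 0.85 to 1.3 slack, so one grasp is enough; it sinks 2.5 mm per rad as it tightens, is stiff (0.2 N m) and stays where left. A black line on the nut's top and -x flat comes over the black line on the column's shoulder and boss when tight
- short_nut_centre (a point): the same point of the same kind of nut on the shorter stop, also fixed and alike but with a column only 20 mm high: its boss ends 46 mm, its nut 64 mm and its rubber pad 89 mm above the bench. This nut is tight already. Both stops have a foot flange 74 mm in diameter and 12 mm high
- short_nut (a joint): how far the shorter stop's nut is backed off, rad: 0 (as it starts) = tight on its boss, growing counter-clockwise from above
Things that resemble listed ones, but are neither listed nor needed, are in the scene too. What is shaped like the part that bears tall_nut_centre but pink is not meant.

How it is judged:
By the outcome, as a careful person would: the job done as asked, in the order asked, and still so for the second after the job is handed in, with the robot touching nothing.
It also fails if it takes over 32 s, if anything falls off the work surface, if the arm or the gripper's body presses on something with over 40 N, if the wrist force passes 120 N, or if a joint passes its speed limit or range.

## Robot

A 6-joint arm with a two-finger parallel gripper is mounted at the origin on a cart in front of the work surface, level with it; the furniture and walls round the work are solid. World frame = base frame: x ahead of the robot, y to its left, z up, the work surface at z = 0. Lengths are in m, angles in rad, forces in N, time in s.
With the tool pointing down it reaches from about 0.275 to 0.85 m from the base axis. Payload 5.2 kg.
Tool frame: the origin (TCP) lies at the very end of the fingers, on their centre line; the grasp point (between the pads) lies 19 mm behind it; z points along the fingers, y is the line along which they close (so a half turn about z gives the same grasp; the last joint's range is limited). The gripper opens to 85 mm and grips with 20 to 120 N. Pads are 22 mm wide; open, the fingers measure 114 mm over their backs; the gripper's body (76 mm by 85 mm) begins 54 mm behind the grasp point. The pads swing forward as they close: fully open they stand 13 mm farther back than shut.
Start: joints at [-1.506, 0.259, 1.535, -0, 1.348, -0.203], TCP at [0.146, -0.53, 0.197] pointing down, gripper open.
Joint ranges: [-3.14, 3.14], [-0.91, 2.08], [0.19, 2.58], [-1.22, 4.36], [0.22, 2.71], [-3.12, 3.12]. Speed limits (rad/s): [2.57, 2.57, 3.14, 3.14, 3.14, 3.14].

## Interface

Orientations are given as a unit quaternion [w, x, y, z].
In Python, from station import env, vision, order, find_in, silhouettes gives the robot as it stands.
- The arm moves only by the shell command python3 -m creep 'ROWS' [FORCE]. ROWS is JSON, a list of rows, each a list of 7 numbers: the turn, a rotation vector about the tool's x, y, z in degrees, then the shift along the tool's x, y, z in cm, then the gripper's target within -1 to 1 (fully open at 1, half-way at 0, shut at -1). In form: [[rx, ry, rz, x, y, z, jaw], ...]. A call has 1 to 5 rows; each row is the pose to reach, as a shift and turn from the pose commanded when the call began, along the tool's axes at that moment; what a row does not reach only later rows make up. A row lasts 1/10 s, in which the tool goes at most 50 mm and 8.59 degrees, less where a joint would pass 70% of its speed; a pose out of reach is approached as far as the arm can. A call with a gripper value outside its range is refused whole. The fingers move at their own pace and stop on an object; FORCE is the grip in N (left out, the last holds). Time passes only in rows, so rows that repeat a pose let the fingers close. It gives the time, the measured TCP pose, the force, the opening and the grip force at its end, in the units of the state.
- env.state(): the state, without advancing time (a new reading comes with each control period).
- vision.get_image(name): name is "scene" or "side" or "wrist"; returns a dict with "img" (384x512x3 uint8, blue, green, red), "K" (3x3 intrinsics, pixels), "cam_to_world" (4x4, takes a point from camera to world coordinates); the wrist camera has in their place "T_tool_cam" (4x4, takes a point from camera to tool coordinates, whose origin is the TCP and whose axes are the flange's). Camera axes: x right, y up, looking along -z (the intrinsics and any distortion apply to the point x, -y, -z); pixel columns grow to the right and rows downward; lengths in m; the calibration is good to about 2 mm. A picture is of the moment at which its call begins: read the wrist's pose just before it. There is no depth.
- order.job_done(): hands the job in; it is judged then, once.
Trained networks look in a picture, given as the dict that the camera call returned (one of the last four; its "shot" number tells which), for a name from the list of things; names that differ only in an ending like _2 or _b are one class to them, and where a whole thing is asked for, a point or a joint stands for the part that bears it (a point fixed in the world has none). Each returns a list of dicts, best first, with "p" (0 to 1); they miss things now and then, are a little off and sometimes report something else, mostly with a low value. They report only what shows in the picture. A call takes as long as a camera call. They do not tell look-alikes from the thing itself.
- find_in(thing, picture): "position" ([column, row] in pixels, amid what is visible of it).
- silhouettes(thing, picture): "pixels" (384x512 bool, what is visible of it) and "position" ([column, row] in pixels, amid what is visible of it).
The state is a dict: "time_s": time; "joint_pos": joint angles; "qvel": joint speeds; "effort": joint torques, N m; "tool_pos": TCP position; "tool_rot": TCP orientation; "ft_force": force on the tool from outside, world axes, zero at the start; "moment": the same for the moment, N m; "gripper_width": finger opening in m; "grip_force": force on a finger pad.
Only numpy, scipy, OpenCV 4.12 (cv2) and the standard library are available. Lean on these libraries where they do the work, as an engineer would, in place of code of your own. Each camera call takes 0.05 s, during which the arm holds its last target. There are 200 camera calls.

## Working session

There is one attempt and no reset: what is moved stays moved. The work goes in short steps, Python scripts to look and compute and a shell command to move; the robot and the scene stay as the last step left them, time stands still between calls to the robot, and variables do not carry over. Pictures are saved under pics/ and viewed, at most 11 in all, crops included, and the job is handed in when it is done.

```bash
mkdir -p pics
cat > h.py <<'E'
import numpy as np, cv2
from station import env, vision, order, find_in, silhouettes
from scipy.spatial.transform import Rotation as R
def rot(q): return R.from_quat([q[1],q[2],q[3],q[0]]).as_matrix()
def pose(pic,st=None):
    if 'cam_to_world' in pic: return np.array(pic['cam_to_world'])
    T=np.eye(4);T[:3,:3]=rot(st['tool_rot']);T[:3,3]=st['tool_pos'];return T@np.array(pic['T_tool_cam'])
def onplane(pic,px,z,st=None):
    T=pose(pic,st);K=np.array(pic['K']);d=np.linalg.inv(K)@[px[0],px[1],1];d=T[:3,:3]@(d*[1,-1,-1]);o=T[:3,3]
    return o+d*(z-o[2])/d[2]
def proj(pic,P,st=None):
    T=pose(pic,st);p=(T[:3,:3].T@(np.array(P)-T[:3,3]))*[1,-1,-1];u=np.array(pic['K'])@p;return u[:2]/u[2]
E
python3 - <<'E'
from h import *
ims=[]
for n in ['scene','side','wrist']:
    st=env.state();p=vision.get_image(n);ims.append(p['img']);print(n,[k for k in p],np.round(pose(p,st),3).tolist())
    for t in ['tall_nut','tall_nut_centre']:
        for r in find_in(t,p): print(t,r['position'],round(r['p'],2),np.round(onplane(p,r['position'],.093,st),3),np.round(onplane(p,r['position'],.055,st),3))
cv2.imwrite('pics/a.png',ims[0]);cv2.imwrite('pics/b.png',ims[1])
print(st)
E
```

```text
scene ['img', 'K', 'cam_to_world', 'shot'] [[-0.889, 0.236, -0.392, -0.096], [-0.457, -0.48, 0.749, 0.855], [-0.012, 0.845, 0.535, 0.751], [0.0, 0.0, 0.0, 1.0]]
tall_nut [254.8, 184.9] 0.62 [ 0.415 -0.099  0.093] [ 0.444 -0.154  0.055]
tall_nut_centre [252.7, 183.1] 0.73 [ 0.424 -0.104  0.093] [ 0.454 -0.16   0.055]
side ['img', 'K', 'cam_to_world', 'shot'] [[-0.994, 0.056, -0.099, 0.332], [-0.113, -0.485, 0.867, 0.675], [0.001, 0.873, 0.488, 0.504], [0.0, 0.0, 0.0, 1.0]]
tall_nut [257.1, 177.9] 0.55 [ 0.414 -0.107  0.093] [ 0.422 -0.179  0.055]
tall_nut_centre [249.8, 175.2] 0.49 [ 0.433 -0.118  0.093] [ 0.442 -0.192  0.055]
tall_nut_centre [290.9, 138.7] 0.4 [ 0.344 -0.36   0.093] [ 0.345 -0.456  0.055]
wrist ['img', 'K', 'T_tool_cam', 'shot'] [[0.264, 0.924, 0.278, 0.217], [-0.965, 0.253, 0.074, -0.511], [-0.002, -0.288, 0.958, 0.374], [0.0, 0.0, 0.0, 1.0]]
{'time_s': 0.3, 'joint_pos': array([-1.50578335e+00,  2.58890117e-01,  1.53532362e+00,  4.49178095e-05,
        1.34802974e+00, -2.02808960e-01]), 'qvel': array([ 0.00100579, -0.00077655, -0.00274052, -0.00062919,  0.00068083,
       -0.00041321]), 'effort': array([-3.78473914e-06, -4.45492280e+01, -2.90390325e+01, -2.16010649e-04,
        6.84983708e-03, -6.54695370e-06]), 'tool_pos': array([ 0.14556997, -0.53019698,  0.19652342]), 'tool_rot': array([-3.23130051e-04,  9.91047927e-01,  1.33506179e-01,  4.42527210e-05]), 'ft_force': array([-0.6145326 , -0.89702785,  0.69375373]), 'moment': array([0.04080608, 0.04066409, 0.0540124 ]), 'grip_force': 0.0, 'gripper_width': 0.08556629071023411}
```

View pics/a.png

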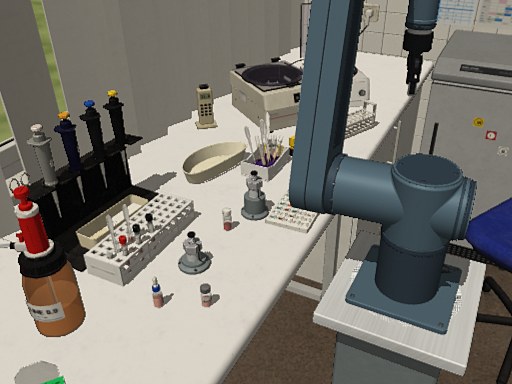

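View pics/b.png

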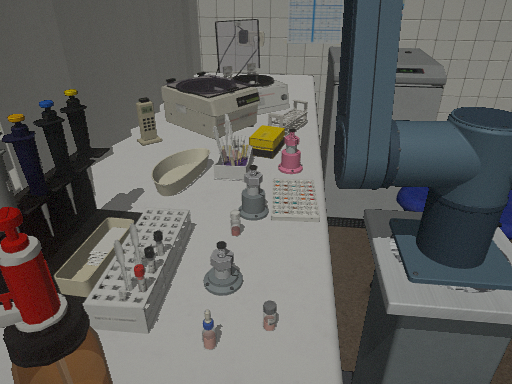

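Candidates: the grey stop at scene (254,190) / side (253,190); the grey stop at scene (194,250) / side (223,270); the pink stop at side (291,150). The grey one at (254,190) has the tall column, so it should be the tall stop. I'll confirm this in a crop.

Run:
```python
from h import *
a=vision.get_image('scene');b=vision.get_image('side')
A=cv2.resize(a['img'][160:280,160:290],None,fx=3,fy=3,interpolation=3)
B=cv2.resize(b['img'][130:300,190:320],None,fx=3,fy=3,interpolation=3)
H=510;A=cv2.copyMakeBorder(A,0,H-360,0,0,0);cv2.imwrite('pics/c.png',np.hstack([A,B]))
# triangulate silhouettes' centres
P=[]
for p in (a,b):
    r=silhouettes('tall_nut',p)
    for q in r: 
        ys,xs=np.nonzero(q['pixels']);print(q['p'],q['position'],xs.min(),xs.max(),ys.min(),ys.max())
```

```text
0.55 [254.3, 183.8] 246 262 176 188
0.56 [255.5, 177.4] 244 262 171 185
```

View pics/c.png

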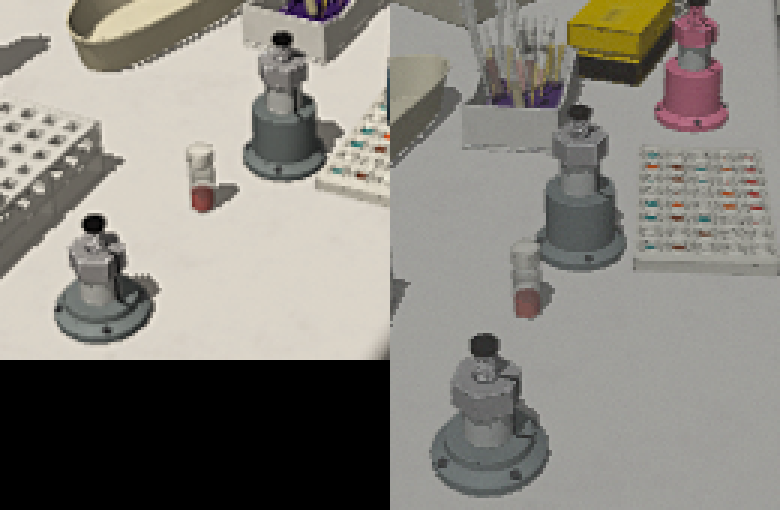

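Confirmed: the tall grey stop at scene (254,184) has the taller column, and the nut line is backed off. The grey one at scene (194,250) has a low column, so it is the short stop. The pink one is a decoy. I'll move above the tall one.

```bash
python3 -m creep '[[0,0,0,0,0,-5,1],[0,0,0,2.5,-2.5,-6.5,1],[0,0,0,6,-5.5,-6.5,1],[0,0,0,9.5,-8.5,-6.5,1],[0,0,0,13,-11.5,-6.5,1]]'
python3 -m creep '[[0,0,0,3.5,-3,0,1],[0,0,0,7,-6,0,1],[0,0,0,10.5,-9,0,1],[0,0,0,14,-12,0,1],[0,0,0,17.5,-15,0,1]]'
python3 -m creep '[[0,0,0,3.5,-3,0,1],[0,0,0,7,-6,0,1],[0,0,0,8.4,-7.4,0,1],[0,0,0,8.4,-7.4,0,1],[0,0,0,8.4,-7.4,0,1]]'
python3 - <<'E'
from h import *
st=env.state();p=vision.get_image('wrist')
print(st['time_s'],st['tool_pos'],st['tool_rot'],st['joint_pos'])
for r in silhouettes('tall_nut',p)[:3]: 
    print(r['p'],r['position'],onplane(p,r['position'],.1,st))
cv2.imwrite('pics/d.png',p['img'])
E
```

```text
time_s: 1.15
tool_pos: [0.2411, -0.3838, 0.262]
tool_rot: [0.0, 0.991, 0.133, 0.0]
ft_force: [1.1, 0.6, 0.2]
gripper_width: 0.0852
grip_force: 0.0
time_s: 1.65
tool_pos: [0.3703, -0.1925, 0.2622]
tool_rot: [0.0, 0.991, 0.133, 0.0]
ft_force: [0.2, -0.3, 1.0]
gripper_width: 0.0855
grip_force: 0.0
time_s: 2.15
tool_pos: [0.4309, -0.1006, 0.2618]
tool_rot: [0.0, 0.991, 0.134, -0.0]
ft_force: [0.5, -0.4, -0.1]
gripper_width: 0.0849
grip_force: 0.0
2.15 [ 0.43085603 -0.10056384  0.26179742] [ 2.67363643e-04  9.90940611e-01  1.34300389e-01 -1.98380420e-04] [-4.81821485e-01  2.13542337e-02  1.65677953e+00 -6.69540857e-04
  1.46347344e+00  8.19631708e-01]
0.91 [262.2, 164.1] [ 0.43187464 -0.10676068  0.1       ]
0.61 [437.9, 281.8] [ 0.35042682 -0.34471748  0.1       ]
```

View pics/d.png

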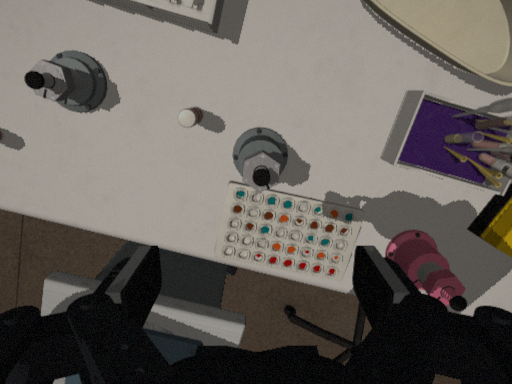

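The nut of the tall stop is at (262,165), with the pad in front of it at (261,176). The short stop is at upper left (65,80) and the pink one at lower right (430,265). I'll lower for a closer view.

```bash
python3 -m creep '[[0,0,0,0,0,4,1],[0,0,0,-1,0.5,8,1],[0,0,0,-2,0.5,8,1],[0,0,0,-2,0.5,8,1]]'
python3 - <<'E'
from h import *
st=env.state();p=vision.get_image('wrist')
print(st['time_s'],st['tool_pos'],st['tool_rot'])
r=silhouettes('tall_nut',p)[0];c=np.array(r['position'])
print(r['p'],c,onplane(p,c,.1,st))
m=r['pixels'];ys,xs=np.nonzero(m);print(xs.min(),xs.max(),ys.min(),ys.max())
x0,y0=(c-36).astype(int);x0=max(x0,0);y0=max(y0,0)
C=cv2.resize(p['img'][y0:y0+72,x0:x0+100],None,fx=8,fy=8,interpolation=cv2.INTER_CUBIC)
print(x0,y0);cv2.imwrite('pics/e.png',C);cv2.imwrite('raw_e.png',p['img'])
cs,_=cv2.findContours(m.astype(np.uint8),0,2);print(cv2.approxPolyDP(max(cs,key=len),2,True)[:,0].tolist())
E
```

```text
time_s: 2.65
tool_pos: [0.4115, -0.1115, 0.1822]
tool_rot: [-0.0, 0.991, 0.132, -0.001]
ft_force: [0.2, -0.8, 0.1]
gripper_width: 0.0856
grip_force: 0.0
2.65 [ 0.41149057 -0.11152972  0.18222013] [-4.30939758e-04  9.91232374e-01  1.32127102e-01 -7.89362482e-04]
0.92 [479.3 301. ] [ 0.35723958 -0.33854162  0.1       ]
459 511 292 315
443 265
[[511, 310], [494, 293], [485, 292], [470, 295], [459, 313], [472, 315], [474, 309], [481, 305]]
```

View pics/e.png

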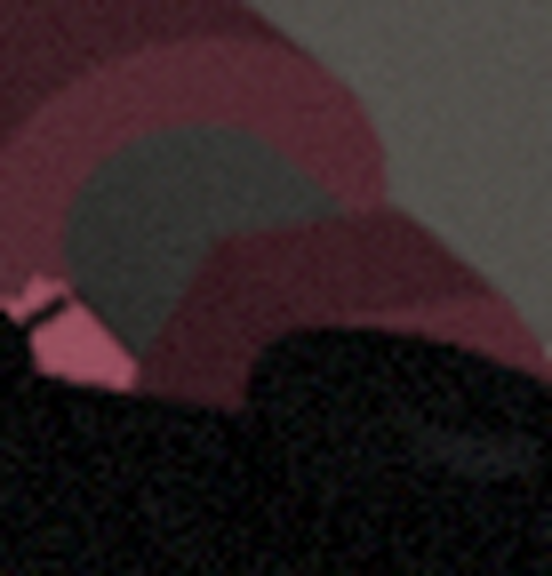

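That crop shows the pink decoy. I'll take the grey one near the image centre instead.

Run:
```python
from h import *
st=env.state();p=vision.get_image('wrist')
g=proj(p,[.425,-.11,.1],st);print(g)
for r in silhouettes('tall_nut',p):
    print(r['p'],r['position'],onplane(p,r['position'],.1,st))
    cs,_=cv2.findContours(r['pixels'].astype(np.uint8),0,2);print(cv2.approxPolyDP(max(cs,key=len),2,True)[:,0].tolist())
x0,y0=(g-[55,50]).astype(int)
print(x0,y0);cv2.imwrite('pics/f.png',cv2.resize(p['img'][y0:y0+100,x0:x0+110],None,fx=6,fy=6,interpolation=cv2.INTER_CUBIC))
cv2.imwrite('raw_f.png',p['img'])
```

```text
[256.99745109 170.93834496]
0.92 [474.1, 301.8] [ 0.35742164 -0.33698241  0.1       ]
[[505, 309], [490, 293], [466, 297], [457, 313], [471, 316], [474, 309], [480, 305]]
0.81 [254.4, 165.6] [ 0.42875274 -0.10678931  0.1       ]
[[255, 144], [233, 155], [230, 172], [231, 184], [252, 198], [274, 187], [276, 172], [275, 158]]
201 120
```

View pics/f.png

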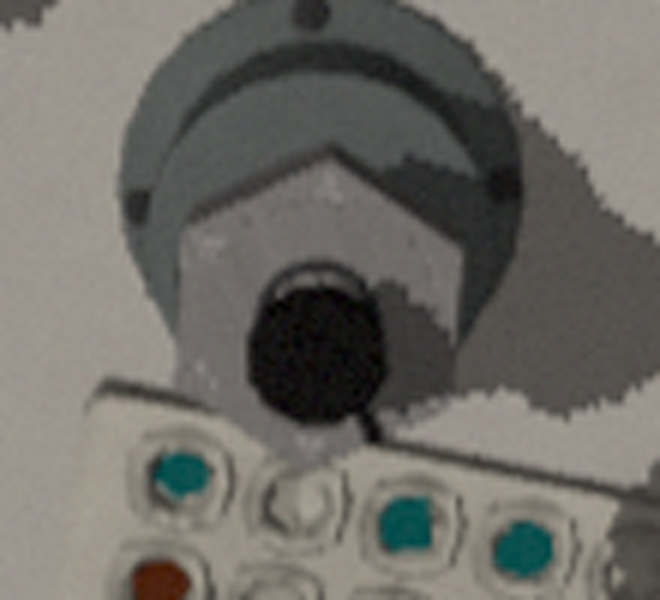

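The nut's hexagon top shows, with corners in the crop at about (333,152), (462,243), (455,378), (313,462), (177,385) and (187,225). The line is at (372,428) on the lower-right flat, so clockwise brings it toward the bottom. I'll fit a hexagon to these corners.

Run:
```python
from h import *
from scipy.optimize import least_squares
st=env.state();p=vision.get_image('wrist')
c=np.array([[333,152],[462,243],[455,378],[313,462],[177,385],[187,225]])/6+[201,120]
for z in (.1025,):
    W=np.array([onplane(p,q,z,st)[:2] for q in c]);print(W.round(4))
    f=lambda v:(v[:2]+v[3]*np.c_[np.cos(v[2]-np.arange(6)*np.pi/3),np.sin(v[2]-np.arange(6)*np.pi/3)]-W).ravel()
    m0=W.mean(0);s=least_squares(f,[*m0,np.arctan2(*(W[0]-m0)[::-1]),.022]);print(s.x,np.rad2deg(s.x[2]),s.cost)
M=rot(st['tool_rot']);print('toolx yaw',np.rad2deg(np.arctan2(M[1,0],M[0,0])),st['tool_pos'])
l=onplane(p,np.array([372,428])/6+[201,120],.1025,st)[:2]-s.x[:2];print('line dir deg',np.rad2deg(np.arctan2(l[1],l[0])))
d=np.array([*s.x[:2],.072])-st['tool_pos'];print('tool shift cm',100*M.T@d)
```

```text
[[ 0.446  -0.1036]
 [ 0.4387 -0.1235]
 [ 0.4205 -0.1279]
 [ 0.4038 -0.1123]
 [ 0.4096 -0.0915]
 [ 0.4314 -0.0874]]
[ 0.42499736 -0.10769912  0.22498232  0.0213752 ] 12.890537289052192 2.895429849191618e-06
toolx yaw 15.303264477966241 [ 0.41450495 -0.11168337  0.18397484]
line dir deg -142.197924876963
tool shift cm [ 1.08164844 -0.14105587 11.20059958]
```

```bash
python3 -m creep '[[0,0,1.2,1.1,-0.1,1,1],[0,0,2.4,1.1,-0.1,4,1],[0,0,2.4,1.1,-0.1,7,1],[0,0,2.4,1.1,-0.1,9,1],[0,0,2.4,1.1,-0.1,11.1,1]]' 30
python3 -m creep '[[0,0,0,0,0,0,0.4],[0,0,0,0,0,0,0.2],[0,0,0,0,0,0,0.1]]'
```

```text
time_s: 3.4
tool_pos: [0.4244, -0.107, 0.0708]
tool_rot: [0.001, 0.994, 0.113, 0.001]
ft_force: [0.1, -0.1, -0.1]
gripper_width: 0.0853
grip_force: 0.0
time_s: 3.7
tool_pos: [0.4247, -0.1074, 0.0723]
tool_rot: [0.001, 0.994, 0.113, 0.001]
ft_force: [-0.5, 0.1, 0.5]
gripper_width: 0.0471
grip_force: 0.0
```

```bash
python3 -m creep '[[0,0,0,0,0,0,-1],[0,0,0,0,0,0,-1],[0,0,0,0,0,0,-1],[0,0,0,0,0,0,-1]]' 30
python3 -c "
from h import *
s=env.state();print(s['ft_force'],s['moment'],rot(s['tool_rot']).T@s['ft_force'],s['gripper_width'])"
```

```text
time_s: 4.1
tool_pos: [0.424, -0.107, 0.0718]
tool_rot: [0.0, 0.994, 0.113, 0.001]
ft_force: [-0.1, 1.0, 5.9]
gripper_width: 0.016
grip_force: 29.1
[-0.08536496  0.98423092  5.92995931] [0.12682791 0.14669194 0.00177112] [ 0.14555928 -0.97176388 -5.93084333] 0.015950366432110303
```

The width of 16 mm is not a nut grip (38 mm), so I'll look.

Run:
```python
from h import *
w=vision.get_image('wrist');a=vision.get_image('scene');b=vision.get_image('side')
W=w['img'][120:384,100:412]
A=cv2.resize(a['img'][130:230,200:310],(330,300),interpolation=2);B=cv2.resize(b['img'][120:230,200:310],(300,300),interpolation=2)
C=np.zeros((580,640,3),np.uint8);C[:264,:312]=W;C[270:570,:330]=A;C[270:570,335:635]=B
cv2.imwrite('pics/g.png',C)
```

```text
(no output)
```

View pics/g.png

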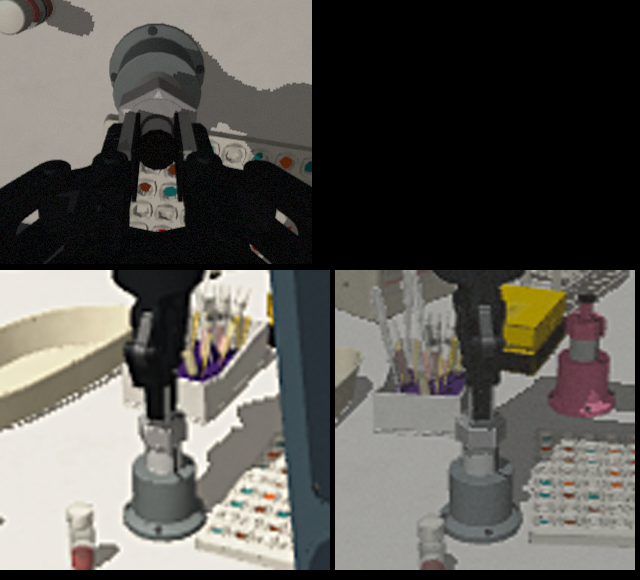

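The fingers seem to sit above the nut around the stud. I'll project known heights into the pictures to check.

Run:
```python
from h import *
st=env.state();w=vision.get_image('wrist');a=vision.get_image('scene');b=vision.get_image('side')
out=[]
N=np.array([.425,-.1077])
for n,p,sc in (('wrist',w,1),('scene',a,4),('side',b,4)):
    for z in (.125,.1025,.0845,.072,.056): print(n,z,proj(p,[*N,z],st).round(1))
    print(n,'tcp',proj(p,st['tool_pos'],st).round(1))
    for r in silhouettes('tall_nut',p)[:2]:
        ys,xs=np.nonzero(r['pixels']);print('   nut',r['p'],r['position'],xs.min(),xs.max(),ys.min(),ys.max())
A=cv2.resize(a['img'][150:220,215:290],None,fx=7,fy=7,interpolation=2)
W=cv2.resize(w['img'][200:300,200:320],None,fx=3,fy=3,interpolation=2)[:300,:270]
C=np.zeros((490,800,3),np.uint8);C[:490,:525]=A;C[:300,530:]=W
cv2.imwrite('pics/h.png',C)
print(st['gripper_width'],st['tool_pos'])
```

```text
wrist 0.125 [257.5 269.4]
wrist 0.1025 [257.4 245.5]
wrist 0.0845 [257.3 230.6]
wrist 0.072 [257.3 221.8]
wrist 0.056 [257.2 212.1]
wrist tcp [255.9 223. ]
   nut 0.96 [259.4, 221.0] 218 296 196 255
scene 0.125 [252.7 171.6]
scene 0.1025 [252.8 179.2]
scene 0.0845 [253.  185.2]
scene 0.072 [253.  189.4]
scene 0.056 [253.2 194.6]
scene tcp [253.3 189.7]
   nut 0.46 [255.8, 184.2] 247 261 178 187
side 0.125 [252.5 165.1]
side 0.1025 [252.6 173.8]
side 0.0845 [252.6 180.7]
side 0.072 [252.6 185.4]
side 0.056 [252.6 191.3]
side tcp [253.  185.6]
   nut 0.63 [257.2, 179.6] 244 262 172 185
0.015983277176871806 [ 0.42399952 -0.10707609  0.07174706]
```

View pics/h.png

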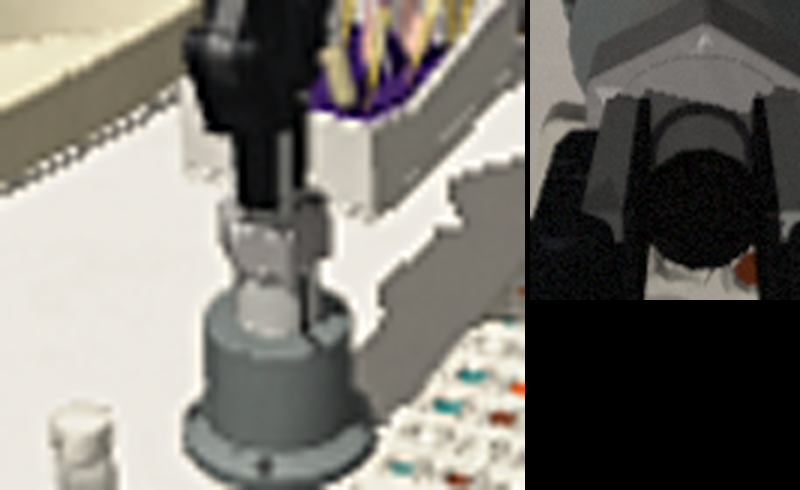

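The fingertips stand on the nut's top, about 30 mm above the reported TCP (scene row 179 against a projected 189.7). They are pinching the rubber pad. I'll open, lower about 28 mm while watching the force, and grip again.

```bash
python3 -m creep '[[0,0,0,0,0,0,1],[0,0,0,0,0,0,1],[0,0,0,0,0,0,1]]'
python3 -m creep '[[0,0,0,0,0,0.7,1],[0,0,0,0,0,1.4,1],[0,0,0,0,0,2.1,1]]'
python3 -m creep '[[0,0,0,0,0,0.4,1],[0,0,0,0,0,0.7,1],[0,0,0,0,0,0.7,1]]'
python3 - <<'E'
from h import *
st=env.state();w=vision.get_image('wrist');a=vision.get_image('scene');b=vision.get_image('side')
A=cv2.resize(a['img'][130:220,215:305],(360,360),interpolation=2);B=cv2.resize(b['img'][110:200,215:305],(360,360),interpolation=2)
W=w['img'][180:384,100:412]
C=np.zeros((570,740,3),np.uint8);C[:360,:360]=A;C[:360,370:730]=B;C[365:569,:312]=W
cv2.imwrite('pics/i.png',C);print(st['gripper_width'],st['ft_force'])
E
```

```text
time_s: 4.85
tool_pos: [0.4233, -0.1068, 0.0708]
tool_rot: [-0.0, 0.994, 0.113, -0.0]
ft_force: [-1.3, -0.2, -0.0]
gripper_width: 0.0591
grip_force: 0.0
time_s: 5.15
tool_pos: [0.4231, -0.1066, 0.049]
tool_rot: [-0.0, 0.994, 0.113, -0.0]
ft_force: [-0.2, 0.7, -0.6]
gripper_width: 0.0859
grip_force: 0.0
time_s: 5.45
tool_pos: [0.4231, -0.1066, 0.0423]
tool_rot: [-0.0, 0.994, 0.113, -0.0]
ft_force: [-0.1, 0.1, -0.9]
gripper_width: 0.0858
grip_force: 0.0
0.08575412626519426 [-0.12373759  0.10337454 -0.89197004]
```

View pics/i.png

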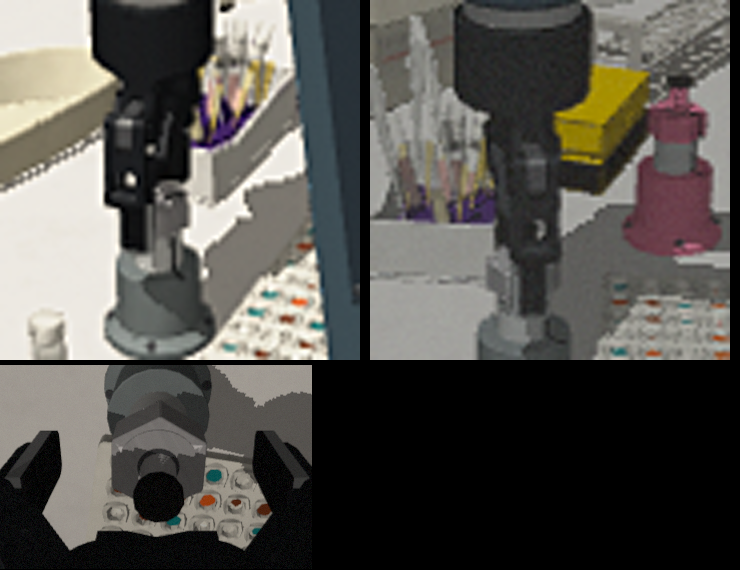

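The fingers now straddle the nut with no contact force, and the gap is centred on it. Closing.

```bash
python3 -m creep '[[0,0,0,0,0,0,0],[0,0,0,0,0,0,-1],[0,0,0,0,0,0,-1],[0,0,0,0,0,0,-1],[0,0,0,0,0,0,-1]]' 40
python3 -c "
from h import *
s=env.state();print(s['ft_force'],s['moment'],rot(s['tool_rot']).T@s['ft_force'],s['gripper_width'])"
```

```text
time_s: 6.1
tool_pos: [0.4236, -0.1071, 0.0432]
tool_rot: [0.0, 0.994, 0.113, 0.0]
ft_force: [-1.4, -1.3, 4.5]
gripper_width: 0.0375
grip_force: 40.0
[-1.40877656 -1.29616585  4.53338375] [-0.17643321  0.20124888 -0.21020011] [-1.66114325  0.95134697 -4.53341015] 0.03746029201744984
```

It grips the nut at 37.5 mm. Turning clockwise (+rz about the tool).

```bash
python3 -m creep '[[0,0,8,0,0,0.03,-1],[0,0,16,0,0,0.07,-1],[0,0,24,0,0,0.1,-1],[0,0,32,0,0,0.14,-1],[0,0,40,0,0,0.18,-1]]' 70
python3 -c "
from h import *
s=env.state();print(s['ft_force'],s['moment'],s['gripper_width'],s['joint_pos'][5]);M=rot(s['tool_rot']);print(np.rad2deg(np.arctan2(M[1,0],M[0,0])))"
```

```text
time_s: 6.6
tool_pos: [0.4235, -0.1077, 0.0416]
tool_rot: [0.001, 0.972, -0.236, 0.0]
ft_force: [-2.8, -3.5, 6.8]
gripper_width: 0.0368
grip_force: 68.7
[-2.77964474 -3.5317722   6.82559822] [-0.54516013  0.45027008  0.25535482] 0.03682077118338365 1.544641069310292
-27.31711283220767
```

```bash
cat > m.sh <<'E'
python3 -c "
from h import *
s=env.state();print(s['ft_force'].round(1),s['moment'].round(2),s['gripper_width']);M=rot(s['tool_rot']);print(np.rad2deg(np.arctan2(M[1,0],M[0,0])))"
E
python3 -m creep '[[0,0,3,0,0,0.01,-1],[0,0,6,0,0,0.02,-1],[0,0,9,0,0,0.04,-1]]' >/dev/null; sh m.sh
python3 -m creep '[[0,0,2,0,0,0.01,-1],[0,0,4,0,0,0.02,-1]]' >/dev/null; sh m.sh
python3 -m creep '[[0,0,2,0,0,0.01,-1],[0,0,4,0,0,0.02,-1]]' >/dev/null; sh m.sh
```

```text
[-3.5 -2.4  7. ] [-0.59  0.53  0.16] 0.036771131049945005
-36.11328918721614
[-3.6 -3.6  6.1] [-0.63  0.56  0.18] 0.03685983938041394
-40.07290680088758
[-2.8 -4.8  6.4] [-0.64  0.61  0.17] 0.03739416678975737
-44.06876945116946
```

```bash
python3 -m creep '[[0,0,2,0,0,0.01,-1],[0,0,4,0,0,0.02,-1]]' >/dev/null; sh m.sh
python3 -m creep '[[0,0,1.5,0,0,0.01,-1],[0,0,3,0,0,0.01,-1]]' >/dev/null; sh m.sh
python3 -c "
from h import *
a=vision.get_image('side');b=vision.get_image('wrist');c=vision.get_image('scene')
C=np.zeros((580,800,3),np.uint8);C[:280,:380]=cv2.resize(a['img'][150:220,205:300],(380,280),interpolation=2);C[:280,400:780]=cv2.resize(c['img'][150:220,205:300],(380,280),interpolation=2);C[290:570,:400]=cv2.resize(b['img'][170:310,160:360],None,fx=2,fy=2,interpolation=2)
cv2.imwrite('pics/j.png',C)"
```

```text
[-4.3 -5.1  7.1] [-0.68  0.66  0.22] 0.03730596811200997
-48.065230588130845
[-2.7 -3.9  6.1] [-0.7   0.62  0.23] 0.036881320012894535
-51.048472601886075
```

View pics/j.png

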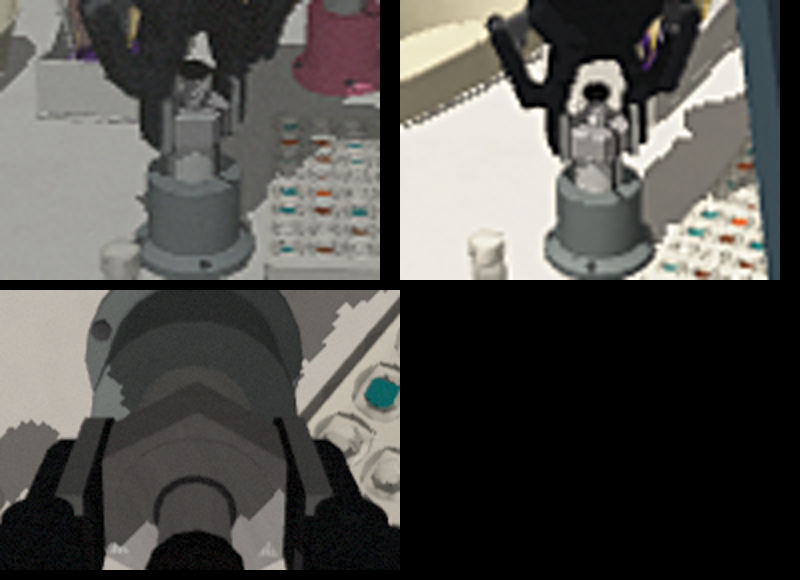

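The nut is turning with the gripper, about 64° so far. I'll continue until the moment rises.

```bash
for i in 1; do python3 -m creep '[[0,0,1,0,0,0.01,-1],[0,0,2,0,0,0.01,-1]]' >/dev/null; sh m.sh; done
python3 -m creep '[[0,0,1,0,0,0.01,-1],[0,0,2,0,0,0.01,-1]]' >/dev/null; sh m.sh
python3 -m creep '[[0,0,1,0,0,0.01,-1],[0,0,2,0,0,0.01,-1]]' >/dev/null; sh m.sh
```

```text
[-4.7 -4.1  6.6] [-0.68  0.65  0.14] 0.03677614797169568
-53.024142344937275
[-3.2 -4.7  7.7] [-0.68  0.65  0.21] 0.0368972442419691
-55.02300469530736
[-4.1 -4.3  7.5] [-0.66  0.71  1.  ] 0.03660753884569602
-56.9449711443045
```

```bash
python3 -m creep '[[0,0,0.7,0,0,0,-1],[0,0,1,0,0,0,-1]]' >/dev/null; sh m.sh
```

```text
[-3.7 -5.5  6.2] [-0.88  0.59  0.92] 0.036435098089557555
-57.89483493629601
```

The moment jumped from 0.2 to about 1 N m and held there, so the nut is tight. Release, rise and check.

```bash
python3 -m creep '[[0,0,0,0,0,0,1],[0,0,0,0,0,0,1],[0,0,0,0,0,0,1],[0,0,0,0,0,0,1],[0,0,0,0,0,0,1]]'
python3 -m creep '[[0,0,0,0,0,-4,1],[0,0,0,0,0,-8,1],[0,0,0,0,0,-12,1],[0,0,0,-3,0,-14,1],[0,0,0,-6,0,-14,1]]'
python3 -m creep '[[0,0,0,-4,0,0,1],[0,0,0,-6,0,0,1],[0,0,0,-6,0,0,1]]'
python3 - <<'E'
from h import *
st=env.state();p=vision.get_image('wrist');b=vision.get_image('side');c=vision.get_image('scene')
g=proj(p,[.425,-.108,.1],st);print(g,st['time_s'])
x0,y0=np.clip((g-[50,50]).astype(int),0,[412,284])
C=np.zeros((400,800,3),np.uint8);C[:,:400]=cv2.resize(p['img'][y0:y0+100,x0:x0+100],(400,400),interpolation=2)
C[:,400:]=cv2.resize(c['img'][150:220,220:290],(400,400),interpolation=2)
cv2.imwrite('pics/k.png',C)
E
```

```text
time_s: 9.15
tool_pos: [0.4233, -0.1066, 0.0395]
tool_rot: [-0.0, 0.874, -0.485, -0.0]
ft_force: [-0.3, 0.2, 0.8]
gripper_width: 0.0855
grip_force: 0.0
time_s: 9.65
tool_pos: [0.3936, -0.0566, 0.1827]
tool_rot: [-0.0, 0.874, -0.486, 0.003]
ft_force: [0.3, -0.1, -0.1]
gripper_width: 0.0851
grip_force: 0.0
time_s: 9.95
tool_pos: [0.3582, -0.003, 0.1796]
tool_rot: [-0.0, 0.875, -0.484, -0.0]
ft_force: [0.9, -0.0, 0.2]
gripper_width: 0.0856
grip_force: 0.0
[256.11883328  15.48287301] 9.95
```

View pics/k.png

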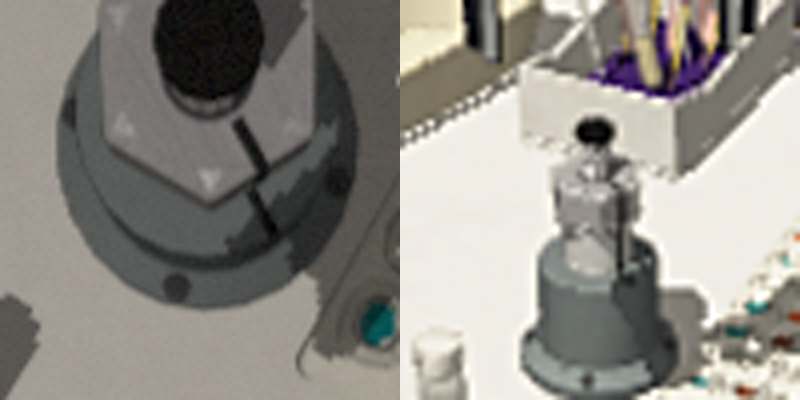

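The nut line at crop (235,120)–(262,175) runs on to the column line at (252,195)–(275,235), allowing for parallax. I'll check it with numbers.

Run:
```python
from h import *
st=env.state();p=vision.get_image('wrist')
g=proj(p,[.425,-.108,.1],st);x0,y0=np.clip((g-[50,50]).astype(int),0,[412,284])
f=lambda x,y,z:onplane(p,[x/4+x0,y/4+y0],z,st)[:2]
for a,b,z in (((235,120),(262,175),.1),((252,195),(275,235),.056)):
    A,B=f(*a,z),f(*b,z);print(A,B,[np.rad2deg(np.arctan2(*(q-[.425,-.1077])[::-1])).round(1) for q in (A,B)],np.rad2deg(np.arctan2(*(B-A)[::-1])))
```

```text
[ 0.41719744 -0.10617121] [ 0.40821898 -0.10109758] [np.float64(168.9), np.float64(158.5)] 150.52970836821729
[ 0.40931201 -0.10227352] [ 0.40087235 -0.09819554] [np.float64(160.9), np.float64(158.5)] 154.21051140462512
```

Both lines lie at 158.5° from the stop's centre, so the nut is tight. Handing in.

```bash
python3 -c "
from h import *
print(order.job_done())"
```

```text
the job is handed in; nothing more can be done
None
```

The taller stop's nut is run down tight: its witness line is in line with the stop's (both measure 158.5°), the gripper has let go and is clear, I left the shorter stop's nut alone, and the job was handed in at about 10 s; before that, the first grip missed the nut and pinched the rubber pad at 30 N.

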